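# Clear the buffing bench and start the machine

## Robot

A 7-joint arm with a two-finger parallel gripper is mounted at the origin on the work surface. World frame = base frame: x ahead of the robot, y to its left, z up, the work surface at z = 0. Lengths are in m, angles in rad, forces in N, time in s.
With the tool pointing down it reaches from about 0.425 to 0.8 m from the base axis. Payload 8.3 kg.
Tool frame: the origin (TCP) lies midway between the tips of the shut fingers; the grasp point (between the pads) lies 19 mm behind it; y points along the fingers, z is the direction in which the jaws open and shut, and the axes are right-handed (so a half turn about y gives the same grasp; the last joint's range is limited). The gripper opens to 85 mm and grips with 20 to 120 N. Pads are 22 mm wide; open, the fingers measure 114 mm over their backs; the gripper's body (76 mm by 85 mm) begins 54 mm behind the grasp point. The pads swing forward as they close: fully open they stand 13 mm farther back than shut.
Start: joints at [1.282, 0.383, 0.016, 1.37, -0.006, 1.388, -0.046], TCP at [0.14, -0.609, 0.231] pointing down, gripper open.
Joint ranges: [-2.95, 2.95], [-0.25, 2.06], [-1.52, 1.56], [0.18, 2.33], [-1.44, 4.58], [0.02, 2.06], [-3.01, 3.01]. Speed limits (rad/s): [2.39, 2.39, 3.01, 3.01, 3.14, 3.14, 3.14].

## Interface

Orientations are given as a rotation vector (axis times angle).
In Python, from rig import sense, viewer, order gives the robot as it stands.
- The arm moves only by the tool arm_command, never from a script. Its argument "series" is a list of rows, each an object with "slide": the shift along the tool's x, y, z in m, a list of three; "roll": the turn about the tool's y in rad; "claw": the opening, from 0 (shut) to 1 (fully open). In form: [{"slide": [x, y, z], "roll": roll, "claw": claw}, ...]. A call has 1 to 5 rows; each row is the pose to reach, as a shift and turn from the pose commanded when the call began, along the tool's axes at that moment; what a row does not reach only later rows make up. A row lasts 1/8 s, in which the tool goes at most 62.5 mm and 10.7 degrees, less where a joint would pass 70% of its speed; a pose out of reach is approached as far as the arm can. A call with a gripper value outside its range is refused whole. The fingers move at their own pace and stop on an object; "force" is the grip in N (left out, the last holds). Time passes only in rows, so rows that repeat a pose let the fingers close. It gives the time, the measured TCP pose, the force and the opening at its end, in the units of the state.
- sense(): the state, without advancing time (a new reading comes with each control period).
- viewer.camera(name): name is "scene" or "top"; returns the picture (480x640x3 uint8, red, green, blue); there is no depth.
- viewer.get_calibration(name): a dict with "fx", "fy", "cx", "cy" (pixels), "dist_coeffs" ([k1, k2, p1, p2, k3] as OpenCV has them; the pictures are not rectified), "R" (3x3) and "t" (3): a world point X has camera coordinates R X + t. Camera axes: x right, y down, z forward; pixel columns grow to the right and rows downward; lengths in m; the calibration is good to about 2 mm. A picture is of the moment at which its call begins. get_calibration takes no time and is no camera call.
- order.job_done(): hands the job in, once; it reports no verdict.
Trained networks look in the newest picture that a camera, given by its name, has taken for a name from the list of things; names that differ only in an ending like _2 or _b are one class to them, and where a whole thing is asked for, a point or a joint stands for the part that bears it (a point fixed in the world has none). Each returns a list of dicts, best first, with "score" (0 to 1); they miss things now and then, are a little off and sometimes report something else, mostly with a low value. They report only what shows in the picture. A call takes as long as a camera call.
- viewer.trace(camera, thing): "region" (480x640 bool, what is visible of it) and "extent" ([left, top, right, bottom] in pixels, round what is visible of it).
The state is a dict: "clock": time; "joints": joint angles; "qvel": joint speeds; "joint_efforts": joint torques, N m; "tool_pos": TCP position; "eef_rot": TCP orientation; "contact_force": force on the tool from outside, world axes, zero at the start; "ft_torque": the same for the moment, N m; "width": finger opening in m.
Only numpy, scipy, OpenCV 4.12 (cv2) and the standard library are available. Lean on these libraries where they do the work, as an engineer would, in place of code of your own. Each camera call takes 0.05 s, during which the arm holds its last target. There are 200 camera calls.

## Task

Clear the bench before buffing: stand the orange cup upright on the black rubber mat, nest the white cup in it, then nest the blue cup in the white one, each fully home. Once the stack is built and let go, start the station by pressing the yellow dust-extraction button all the way in and, after it has come back out, pressing the green machine button all the way in. Never press the red stop button, and leave everything else on the bench where it is.

Things in the scene. Friction and masses are not known exactly. Their poses are not given: they have to be found in the camera images.
- cup_orange: empty stacking cup of orange plastic, upright on the bench, 84 high, 110 g: body tapering from 31 wide at the foot to 52 at height 56, then a straight collar (62 wide outside, 57 inside, wall 2.5) up to the rim at 84. Origin at the centre of the underside, z up. The three are alike; a nested cup's collar rests on the lower rim, 28 above the lower cup
- cup_white: empty stacking cup of white plastic, upright on the bench, 84 high, 110 g: body tapering from 31 wide at the foot to 52 at height 56, then a straight collar (62 wide outside, 57 inside, wall 2.5) up to the rim at 84. Origin at the centre of the underside, z up. The three are alike; a nested cup's collar rests on the lower rim, 28 above the lower cup
- cup_blue: empty stacking cup of blue plastic, upright on the bench, 84 high, 110 g: body tapering from 31 wide at the foot to 52 at height 56, then a straight collar (62 wide outside, 57 inside, wall 2.5) up to the rim at 84. Origin at the centre of the underside, z up. The three are alike; a nested cup's collar rests on the lower rim, 28 above the lower cup
- mat: round black rubber mat, 130 wide, 6 thick, fixed; origin at the centre of its underside
- panel: grey control box of the buffing station, 100 x 240 x 50 high, fixed; origin at the centre of its underside, long along its y; carries three buttons in a row, 70 apart, in any order
- key_yellow (a joint): yellow (dust extraction on) push button, 32 wide, on the grey control box; its top stands 68 above the bench. The joint reads 0 released and 0.006 m fully in; a spring (about 5 N when fully in) pushes it back
- key_yellow_top (a point): centre of the yellow button's top face; it sinks with the button
- key_green (a joint): green (buffing machine on) push button, 32 wide, on the grey control box; its top stands 68 above the bench. The joint reads 0 released and 0.006 m fully in; a spring (about 5 N when fully in) pushes it back
- key_green_top (a point): centre of the green button's top face; it sinks with the button
- key_red (a joint): red (stop) push button, 32 wide, on the grey control box; its top stands 68 above the bench. The joint reads 0 released and 0.006 m fully in; a spring (about 5 N when fully in) pushes it back
- key_red_top (a point): centre of the red button's top face; it sinks with the button
- clog: bystander: pale wooden clog, 225 x 90 x 90, toe along its +x; origin at the centre of its underside
- mug: bystander: steel mug with a handle, 76 wide, 85 high (not one of the cups); origin at the centre of its underside
- jar: bystander: amber wax jar, 70 wide, 75 high; origin at the centre of its underside
- oil: bystander: grey bottle with a red cap, 52 wide, 150 high; origin at the centre of its underside
- wax_bar: bystander: green bar of polishing wax, 120 x 45 x 35, long along its x; origin at the centre of its underside
- sand_block: bystander: cork sanding block, 100 x 60 x 35, long along its x; origin at the centre of its underside
- brush: bystander: brush lying flat, 200 long along its x, 42 wide, 20 high; origin at the centre of its underside

How it is judged:
On the way, in this order (a step that is already met when the one before it is completed fails the run):
1. the orange cup stands on the mat, released (horizontal distance between cup_orange and mat below 0.045 m and z of cup_orange in the frame of mat between 0.003 and 0.01 m and angle between cup_orange's own z axis and vertical below 0.1 rad and contact force between the fingers and cup_orange below 0.1 N and contact force between the fingers and cup_white below 0.1 N and contact force between the fingers and cup_blue below 0.1 N), for 0.2 s.
2. the white cup is nested fully in the orange one, released (all of step 1 and horizontal distance between cup_white and cup_orange below 0.006 m and z of cup_white in the frame of cup_orange between 0.024 and 0.032 m and angle between cup_white's own z axis and vertical below 0.1 rad), for 0.2 s.
3. the blue cup is nested fully in the white one, released (all of step 2 and horizontal distance between cup_blue and cup_white below 0.006 m and z of cup_blue in the frame of cup_white between 0.024 and 0.032 m and angle between cup_blue's own z axis and vertical below 0.1 rad), for 0.2 s.
4. the yellow button is pressed all the way in (horizontal distance between cup_orange and mat below 0.045 m and z of cup_orange in the frame of mat between 0.003 and 0.01 m and angle between each of cup_orange, cup_white, cup_blue's own z axis and vertical below 0.1 rad and horizontal distance between cup_white and cup_orange below 0.006 m and z of cup_white in the frame of cup_orange between 0.024 and 0.032 m and horizontal distance between cup_blue and cup_white below 0.006 m and z of cup_blue in the frame of cup_white between 0.024 and 0.032 m and value of joint key_yellow above 0.005 m), for 0.02 s.
5. all buttons are out again (horizontal distance between cup_orange and mat below 0.045 m and z of cup_orange in the frame of mat between 0.003 and 0.01 m and angle between each of cup_orange, cup_white, cup_blue's own z axis and vertical below 0.1 rad and horizontal distance between cup_white and cup_orange below 0.006 m and z of cup_white in the frame of cup_orange between 0.024 and 0.032 m and horizontal distance between cup_blue and cup_white below 0.006 m and z of cup_blue in the frame of cup_white between 0.024 and 0.032 m and value of joint each of key_yellow, key_green, key_red below 0.0015 m), for 0.02 s.
6. the green button is pressed all the way in (horizontal distance between cup_orange and mat below 0.045 m and z of cup_orange in the frame of mat between 0.003 and 0.01 m and angle between each of cup_orange, cup_white, cup_blue's own z axis and vertical below 0.1 rad and horizontal distance between cup_white and cup_orange below 0.006 m and z of cup_white in the frame of cup_orange between 0.024 and 0.032 m and horizontal distance between cup_blue and cup_white below 0.006 m and z of cup_blue in the frame of cup_white between 0.024 and 0.032 m and value of joint key_green above 0.005 m), for 0.02 s.
At the end, for the whole second after the job is handed in: Cups at rest, upright (0.1 rad), released: orange on the mat, within 45 mm of its centre; white nested in orange, blue in white, each 24 to 32 mm above the cup below and within 6 mm of its axis; all buttons out (under 1.5 mm) (all of step 5 and linear speed of each of cup_orange, cup_white, cup_blue below 0.02 m/s); the robot touches nothing.
It fails at once if the red stop button is pressed (over 2 mm) (value of joint key_red above 0.002 m).
It fails at once if the yellow or green button is pressed (over 3 mm) before the blue cup is nested in the white one (value of joint any of key_yellow, key_green above 0.003 m and not (horizontal distance between cup_blue and cup_white below 0.006 m and z of cup_blue in the frame of cup_white between 0.024 and 0.032 m and angle between cup_blue's own z axis and vertical below 0.1 rad)).
It fails at once if yellow and green are pressed at the same time (value of joint each of key_yellow, key_green above 0.002 m).
It fails at once if a bystander is moved more than 30 mm (distance of any of clog, mug, jar, oil, wax_bar, sand_block, brush from where it was at the start of the episode above 0.03 m).
It also fails if it takes over 67 s, if anything falls off the work surface, if the arm or the gripper's body presses on something with over 40 N, if the wrist force passes 120 N, or if a joint passes its speed limit or range.

## Working session

There is one attempt and no reset: what is moved stays moved. The work goes in short steps, Python scripts to look and compute and a tool call to move; the robot and the scene stay as the last step left them, time stands still between calls to the robot, and variables do not carry over. Pictures are saved under pics/ and viewed, about 8 in all and at most 12, crops included, and the job is handed in when it is done.

Besides the shell and the picture viewer there is one more tool, called after "Emit:" in YAML: its name, and indented under it one key for each argument. arm_command: Moves the arm, as the interface text tells. Its arguments: {"type":"object","properties":{"series":{"type":"array","items":{"type":"object","properties":{"slide":{"type":"array","items":{"type":"number"}},"roll":{"type":"number"},"claw":{"type":"number"}}}},"force":{"type":"number"}},"required":["series"]}

```bash
mkdir -p pics; ls; python3 - <<'E'
from rig import sense, viewer
import cv2, numpy as np
s=sense(); print(s)
for c in("top","scene"):
    im=viewer.camera(c); cv2.imwrite(f"pics/{c}0.png",im[:,:,::-1])
    k=viewer.get_calibration(c); print(c,k)
    for n in["cup_orange","cup_white","cup_blue","mat","panel","key_yellow","key_green","key_red","clog","mug","jar","oil","wax_bar","sand_block","brush"]:
        if c=="scene" and n not in("cup_orange","cup_white","cup_blue"):continue
        r=viewer.trace(c,n)
        for d in r[:2]: 
            ys,xs=np.nonzero(d["region"]); print(c,n,round(d["score"],2),d["extent"],len(xs),xs.mean().round(1) if len(xs) else 0,ys.mean().round(1) if len(xs) else 0)
E
```

```text
pics
{'clock': 0.0, 'joints': array([ 1.28207663,  0.38425898,  0.01637699,  1.37120684, -0.00628639,
        1.38820529, -0.04650116]), 'qvel': array([-6.21762267e-04, -2.03866846e-04,  1.52733091e-03,  4.85151457e-04,
       -1.56251163e-03, -2.83888306e-05, -1.02601087e-03]), 'joint_efforts': array([-8.95980647e-04, -6.27601004e+01,  8.43530428e-01, -3.71820009e+01,
        1.64292130e-02,  1.41938170e-02,  2.27074099e-05]), 'tool_pos': array([ 0.13984971, -0.60861095,  0.23024207]), 'eef_rot': array([-0.23871392,  2.10411993, -2.09986987]), 'contact_force': array([-0.12694216,  0.03386961,  0.01214475]), 'ft_torque': array([ 0.01381355, -0.03745665,  0.01028353]), 'width': 0.08489992560419145}
top {'fx': 468.45359100073557, 'fy': 468.45359100073557, 'cx': 318.0343391274514, 'cy': 239.66580324916342, 'dist_coeffs': array([-0.03543806,  0.        ,  0.        ,  0.        ,  0.        ]), 'R': array([[ 0.01315082, -0.99990484, -0.00416832],
       [-0.99421966, -0.01263158, -0.10661942],
       [ 0.10655663,  0.00554636, -0.99429117]]), 't': array([-0.02453314,  0.58221217,  0.9895
[... 1323 characters left out ...]
99.5, 288.8, 195.8] 3659 266.2 147.1
scene {'fx': 453.5416837175413, 'fy': 453.5416837175413, 'cx': 325.6953134826406, 'cy': 248.79399450729457, 'dist_coeffs': array([-0.01083232,  0.        ,  0.        ,  0.        ,  0.        ]), 'R': array([[ 0.66135279,  0.75007316,  0.001658  ],
       [ 0.61967371, -0.54512914, -0.56465805],
       [-0.42263103,  0.3744656 , -0.82532329]]), 't': array([-0.38210749, -0.34522094,  1.43468697])}
scene cup_orange 0.82 [241.7, 231.5, 267.9, 266.0] 631 253.0 245.9
scene cup_white 0.63 [183.5, 279.9, 214.1, 313.8] 753 199.2 294.8
scene cup_blue 0.88 [262.2, 271.1, 286.6, 307.4] 694 274.0 287.1
scene cup_blue 0.39 [182.9, 277.5, 215.7, 311.3] 733 199.1 295.0
```

```bash
cat > h.py <<'E'
from rig import sense, viewer
import cv2, numpy as np
from scipy.optimize import least_squares
PROF=dict(cup=[(0,15.5),(56,26),(56,31),(84,31)],mat=[(0,65),(6,65)],key=[(62,16),(68,16)])
def proj(c,P):
    k=viewer.get_calibration(c)
    K=np.array([[k["fx"],0,k["cx"]],[0,k["fy"],k["cy"]],[0,0,1]])
    return cv2.projectPoints(np.asarray(P,float).reshape(-1,3),cv2.Rodrigues(k["R"])[0],k["t"],K,k["dist_coeffs"])[0][:,0]
def sil(c,prof,x,y,z=0):
    a=np.linspace(0,2*np.pi,48,endpoint=False)
    P=np.concatenate([np.c_[x+r*1e-3*np.cos(a),y+r*1e-3*np.sin(a),0*a+h*1e-3+z] for h,r in prof])
    return proj(c,P)
def feats(p):
    h=cv2.convexHull(p.astype(np.float32)); m=cv2.moments(h)
    return np.array([m["m10"]/m["m00"],m["m01"]/m["m00"]])
def mfeat(reg):
    p=np.argwhere(reg)[:,::-1]; n,l,st,ce=cv2.connectedComponentsWithStats(reg.astype(np.uint8))
    i=1+np.argmax(st[1:,4]); p=np.argwhere(l==i)[:,::-1]; return feats(p)
def locate(thing,prof,cams=("top","scene"),z=0,g=(0.5,-.1),take=True):
    ob={}
    for c in cams:
        if take: viewer.camera(c)
        r=viewer.trace(c,thing)
        if r: ob[c]=mfeat(r[0]["region"])
    out={}
    for cs in [(c,) for c in ob]+[tuple(ob)]:
        f=least_squares(lambda q:np.concatenate([feats(sil(c,PROF[prof],q[0],q[1],z))-ob[c] for c in cs]),g)
        out[cs]=(f.x.round(4),round(f.cost,2))
    return out
E
python3 - <<'E'
from h import *
for c in("top","scene"): viewer.camera(c)
for n,p in[("cup_orange","cup"),("cup_white","cup"),("cup_blue","cup"),("mat","mat"),("key_yellow","key"),("key_green","key"),("key_red","key")]:
    print(n,[(k,*v) for k,v in locate(n,p,take=False).items()])
print(cv2.Rodrigues(sense()["eef_rot"])[0].round(4))
E
```

```text
cup_orange [(('top',), array([ 0.472 , -0.1474]), np.float64(0.0)), (('scene',), array([ 0.471 , -0.1478]), np.float64(0.0)), (('top', 'scene'), array([ 0.4716, -0.1475]), np.float64(0.05))]
cup_white [(('top',), array([ 0.5011, -0.325 ]), np.float64(0.0)), (('scene',), array([ 0.5013, -0.3239]), np.float64(0.0)), (('top', 'scene'), array([ 0.5013, -0.3245]), np.float64(0.07))]
cup_blue [(('top',), array([ 0.6002, -0.1807]), np.float64(0.0)), (('scene',), array([ 0.5998, -0.1811]), np.float64(0.0)), (('top', 'scene'), array([ 0.6001, -0.1809]), np.float64(0.02))]
mat [(('top',), array([0.5361, 0.012 ]), np.float64(0.0)), (('scene',), array([0.5364, 0.0134]), np.float64(0.0)), (('top', 'scene'), array([0.5364, 0.0125]), np.float64(0.09))]
key_yellow [(('top',), array([0.5292, 0.3878]), np.float64(0.0))]
key_green [(('top',), array([0.5272, 0.2476]), np.float64(0.0)), (('scene',), array([0.5261, 0.2488]), np.float64(0.0)), (('top', 'scene'), array([0.5269, 0.2479]), np.float64(0.07))]
key_red [(('top',), array([0.5274, 0.3195]), np.float64(0.0)), (('scene',), array([0.5259, 0.3189]), np.float64(0.0)), (('top', 'scene'), array([0.5268, 0.3193]), np.float64(0.11))]
[[-9.746e-01  0.000e+00  2.239e-01]
 [-2.239e-01  1.000e-04 -9.746e-01]
 [-1.000e-04 -1.000e+00 -1.000e-04]]
```

View pics/top0.png

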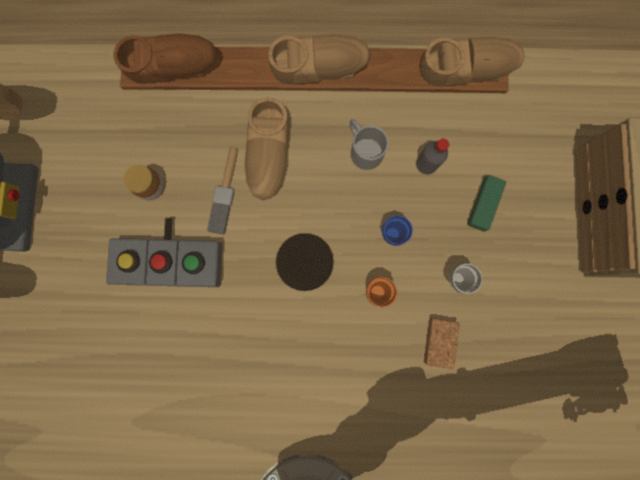

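View pics/scene0.png

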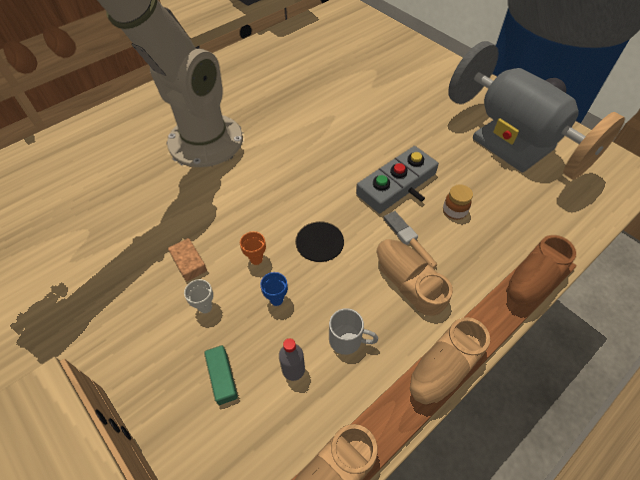

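The networks and the pictures agree. In the top view, orange is at (381,291), white at (466,278), blue at (396,230) and the mat at (305,262). The panel reads yellow (126,261), red (159,262), green (192,262). Both cameras fit each cup to about 1 mm. I'm moving to the orange cup first.

Emit:
arm_command:
  series:
    - {"slide": [-0.427,0,-0.375],"roll": 0,"claw": 1}
    - {"slide": [-0.427,0,-0.375],"roll": 0,"claw": 1}
    - {"slide": [-0.427,0,-0.375],"roll": 0,"claw": 1}
    - {"slide": [-0.427,0,-0.375],"roll": 0,"claw": 1}
    - {"slide": [-0.427,0,-0.375],"roll": 0,"claw": 1}
  force: 25

```text
clock: 2.42
tool_pos: [0.3236, -0.3538, 0.2316]
eef_rot: [-0.238, 2.101, -2.103]
contact_force: [1.9, -0.4, -0.2]
width: 0.0856
```

```bash
cat > to.py <<'E'
import sys
from h import *
s=sense(); R=cv2.Rodrigues(s["eef_rot"])[0]; t=np.array([float(a) for a in sys.argv[1:4]])
print("t",round(s["clock"],2),"tcp",s["tool_pos"].round(4),"f",s["contact_force"].round(1),"w",round(s["width"],4),"q",s["joints"].round(2)); print("slide",(R.T@(t-s["tool_pos"])).round(4)); print(R.round(3).tolist())
E
python3 to.py .4716 -.1475 .14
```

```text
t 2.42 tcp [ 0.3236 -0.3538  0.2316] f [ 1.9 -0.4 -0.2] w 0.0856 q [ 0.94  0.08 -0.19  1.75  0.01  1.32 -0.59]
slide [-0.1904  0.0915 -0.168 ]
[[-0.975, 0.001, 0.224], [-0.224, -0.001, -0.975], [-0.0, -1.0, 0.001]]
```

Emit:
arm_command:
  series:
    - {"slide": [-0.19,0.08,-0.168],"roll": 0,"claw": 1}
    - {"slide": [-0.19,0.08,-0.168],"roll": 0,"claw": 1}
    - {"slide": [-0.19,0.08,-0.168],"roll": 0,"claw": 1}
    - {"slide": [-0.19,0.08,-0.168],"roll": 0,"claw": 1}
    - {"slide": [-0.19,0.08,-0.168],"roll": 0,"claw": 1}

```text
clock: 3.05
tool_pos: [0.4715, -0.1448, 0.1504]
eef_rot: [-0.245, 2.101, -2.096]
contact_force: [-0.4, -0.6, -0.1]
width: 0.0853
```

```bash
python3 to.py .4716 -.1475 .05
```

```text
t 3.05 tcp [ 0.4715 -0.1448  0.1504] f [-0.4 -0.6 -0.1] w 0.0853 q [ 0.61  0.19 -0.42  1.82  0.08  1.15 -1.17]
slide [0.0005 0.1004 0.0029]
[[-0.973, -0.0, 0.23], [-0.23, 0.002, -0.973], [0.0, -1.0, -0.002]]
```

Emit:
arm_command:
  series:
    - {"slide": [0,0.05,0.003],"roll": 0,"claw": 1}
    - {"slide": [0,0.1,0.003],"roll": 0,"claw": 1}
    - {"slide": [0,0.1,0.003],"roll": 0,"claw": 1}
    - {"slide": [0,0.1,0.003],"roll": 0,"claw": 0}
    - {"slide": [0,0.1,0.003],"roll": 0,"claw": 0}
  force: 25

```text
clock: 3.68
tool_pos: [0.4728, -0.1526, 0.054]
eef_rot: [-0.234, 2.098, -2.102]
contact_force: [-1.2, 0.8, 3.9]
width: 0.0628
```

```bash
python3 to.py .5364 .0125 .20
```

```text
t 3.67 tcp [ 0.4728 -0.1526  0.054 ] f [-1.2  0.8  3.9] w 0.0628 q [ 0.6   0.31 -0.4   1.92  0.15  0.94 -1.22]
slide [-0.0995 -0.1459 -0.1463]
[[-0.975, 0.004, 0.224], [-0.224, -0.001, -0.975], [-0.004, -1.0, 0.002]]
```

Emit:
arm_command:
  series:
    - {"slide": [0,0,0],"roll": 0,"claw": 0}
    - {"slide": [0,-0.03,0],"roll": 0,"claw": 0}
    - {"slide": [0,-0.07,0],"roll": 0,"claw": 0}
    - {"slide": [-0.05,-0.07,-0.073],"roll": 0,"claw": 0}
    - {"slide": [-0.1,-0.07,-0.146],"roll": 0,"claw": 0}

```text
clock: 4.3
tool_pos: [0.5181, -0.0358, 0.1236]
eef_rot: [-0.231, 2.1, -2.104]
contact_force: [1.4, 0.2, -1.4]
width: 0.0627
```

Emit:
arm_command:
  series:
    - {"slide": [0,0,0],"roll": 0,"claw": 0}
    - {"slide": [0,0,0],"roll": 0,"claw": 0}
    - {"slide": [0,0,0],"roll": 0,"claw": 0}

```text
clock: 4.68
tool_pos: [0.5164, -0.0376, 0.1217]
eef_rot: [-0.236, 2.102, -2.104]
contact_force: [-0.6, 0.2, -0.6]
width: 0.0625
```

```bash
python3 to.py .5364 .0125 .06; python3 - <<'E'
from h import *
z=sense()["tool_pos"][2]-.052
for n in["cup_orange"]: print(locate(n,"cup",z=z))
for c in("top","scene"):
    cv2.imwrite(f"pics/{c}1.png",viewer.camera(c)[:,:,::-1])
E
```

```text
t 4.67 tcp [ 0.5164 -0.0376  0.1217] f [-0.6  0.2 -0.6] w 0.0625 q [ 0.43  0.28 -0.49  1.79  0.15  1.1  -1.46]
slide [-0.0306  0.0616 -0.0445]
[[-0.975, 0.0, 0.222], [-0.222, -0.001, -0.975], [-0.0, -1.0, 0.001]]
{('scene',): (array([ 0.5252, -0.0336]), np.float64(0.0))}
```

Emit:
arm_command:
  series:
    - {"slide": [-0.03,0,-0.045],"roll": 0,"claw": 0}
    - {"slide": [-0.03,0.03,-0.045],"roll": 0,"claw": 0}
    - {"slide": [-0.03,0.055,-0.045],"roll": 0,"claw": 0}
    - {"slide": [-0.03,0.063,-0.045],"roll": 0,"claw": 0}
    - {"slide": [-0.03,0.063,-0.045],"roll": 0,"claw": 0}

```text
clock: 5.6
tool_pos: [0.5366, 0.016, 0.0596]
eef_rot: [-0.237, 2.102, -2.099]
contact_force: [-2.5, 2.8, 5.6]
width: 0.0626
```

```bash
python3 to.py .5364 .0125 .06
```

```text
t 5.6 tcp [0.5366 0.016  0.0596] f [-2.5  2.8  5.6] w 0.0626 q [ 0.32  0.39 -0.5   1.81  0.22  0.99 -1.61]
slide [ 0.001  -0.0004  0.0034]
[[-0.974, 0.002, 0.225], [-0.225, 0.001, -0.974], [-0.002, -1.0, -0.001]]
```

View pics/scene1.png

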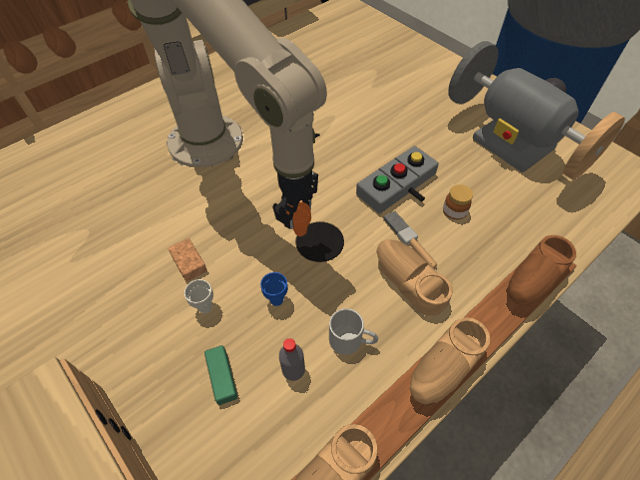

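The orange cup is held upright at about (301,218), just short of the mat (320,242). It now touches the mat, with 5.6 N of upward force. Next I release and rise.

Emit:
arm_command:
  series:
    - {"slide": [0,-0.001,0],"roll": 0,"claw": 1}
    - {"slide": [0,-0.001,0],"roll": 0,"claw": 1}
    - {"slide": [0,-0.05,0],"roll": 0,"claw": 1}
    - {"slide": [0,-0.11,0],"roll": 0,"claw": 1}
    - {"slide": [0,-0.11,0],"roll": 0,"claw": 1}

```text
clock: 6.22
tool_pos: [0.5389, 0.0149, 0.1736]
eef_rot: [-0.228, 2.096, -2.099]
contact_force: [-0.1, -0.1, 0.9]
width: 0.0851
```

```bash
python3 to.py .5013 -.3245 .16
```

```text
t 6.22 tcp [0.5389 0.0149 0.1736] f [-0.1 -0.1  0.9] w 0.0851 q [ 0.36  0.27 -0.53  1.68  0.15  1.22 -1.55]
slide [0.1126 0.0134 0.3224]
[[-0.975, 0.009, 0.224], [-0.224, -0.0, -0.975], [-0.009, -1.0, 0.002]]
```

Emit:
arm_command:
  series:
    - {"slide": [0.112,0,0.322],"roll": 0,"claw": 1}
    - {"slide": [0.112,0,0.322],"roll": 0,"claw": 1}
    - {"slide": [0.112,0,0.322],"roll": 0,"claw": 1}
    - {"slide": [0.112,0,0.322],"roll": 0,"claw": 1}
    - {"slide": [0.112,0,0.322],"roll": 0,"claw": 1}

```text
clock: 6.85
tool_pos: [0.5009, -0.2981, 0.1678]
eef_rot: [-0.239, 2.102, -2.102]
contact_force: [1.0, 0.6, 0.2]
width: 0.0856
```

```bash
python3 to.py .5013 -.3245 .16; python3 - <<'E'
from h import *
print(locate("cup_orange","cup",z=.006))
E
```

```text
t 6.85 tcp [ 0.5009 -0.2981  0.1678] f [1.  0.6 0.2] w 0.0856 q [ 0.75  0.35 -0.35  1.57  0.12  1.24 -0.96]
slide [0.0055 0.0078 0.0258]
[[-0.975, -0.0, 0.224], [-0.224, -0.0, -0.975], [0.0, -1.0, -0.0]]
{('top',): (array([0.5354, 0.0179]), np.float64(0.0)), ('scene',): (array([0.5363, 0.0174]), np.float64(0.0)), ('top', 'scene'): (array([0.5357, 0.0177]), np.float64(0.04))}
```

Emit:
arm_command:
  series:
    - {"slide": [0.005,0.03,0.026],"roll": 0,"claw": 1}
    - {"slide": [0.005,0.05,0.026],"roll": 0,"claw": 1}
    - {"slide": [0.005,0.05,0.026],"roll": 0,"claw": 1}
    - {"slide": [0.005,0.05,0.026],"roll": 0,"claw": 1}

```text
clock: 7.55
tool_pos: [0.5038, -0.3211, 0.1192]
eef_rot: [-0.239, 2.1, -2.1]
contact_force: [0.0, -1.0, -0.0]
width: 0.0859
```

```bash
python3 to.py .5013 -.3245 .054
```

```text
t 7.55 tcp [ 0.5038 -0.3211  0.1192] f [ 0. -1. -0.] w 0.0859 q [ 0.77  0.42 -0.33  1.59  0.15  1.15 -0.94]
slide [0.0032 0.0652 0.0028]
[[-0.974, 0.001, 0.226], [-0.226, 0.0, -0.974], [-0.001, -1.0, 0.0]]
```

Emit:
arm_command:
  series:
    - {"slide": [0.003,0.04,0.003],"roll": 0,"claw": 1}
    - {"slide": [0.003,0.065,0.003],"roll": 0,"claw": 1}
    - {"slide": [0.003,0.065,0.003],"roll": 0,"claw": 0}
    - {"slide": [0.003,0.065,0.003],"roll": 0,"claw": 0}
    - {"slide": [0.003,0.065,0.003],"roll": 0,"claw": 0}

```text
clock: 8.18
tool_pos: [0.5016, -0.3263, 0.055]
eef_rot: [-0.236, 2.099, -2.103]
contact_force: [-0.2, 0.3, -1.9]
width: 0.0623
```

```bash
python3 to.py .5357 .0177 .16
```

```text
t 8.18 tcp [ 0.5016 -0.3263  0.055 ] f [-0.2  0.3 -1.9] w 0.0623 q [ 0.77  0.49 -0.32  1.65  0.17  1.03 -0.95]
slide [-0.1106 -0.1054 -0.3274]
[[-0.975, 0.002, 0.224], [-0.224, -0.001, -0.975], [-0.002, -1.0, 0.002]]
```

Emit:
arm_command:
  series:
    - {"slide": [0,-0.06,0],"roll": 0,"claw": 0}
    - {"slide": [0,-0.12,0],"roll": 0,"claw": 0}
    - {"slide": [-0.02,-0.12,-0.058],"roll": 0,"claw": 0}
    - {"slide": [-0.04,-0.12,-0.116],"roll": 0,"claw": 0}
    - {"slide": [-0.06,-0.12,-0.175],"roll": 0,"claw": 0}

```text
clock: 8.8
tool_pos: [0.5202, -0.1403, 0.1747]
eef_rot: [-0.235, 2.1, -2.102]
contact_force: [1.5, 0.7, -0.6]
width: 0.0621
```

```bash
python3 to.py .5357 .0177 .175
```

```text
t 8.8 tcp [ 0.5202 -0.1403  0.1747] f [ 1.5  0.7 -0.6] w 0.0621 q [ 0.57  0.26 -0.44  1.68  0.12  1.22 -1.24]
slide [-0.0504 -0.0004 -0.1506]
[[-0.975, 0.002, 0.223], [-0.223, -0.001, -0.975], [-0.002, -1.0, 0.001]]
```

Emit:
arm_command:
  series:
    - {"slide": [-0.02,0,-0.055],"roll": 0,"claw": 0}
    - {"slide": [-0.035,0,-0.105],"roll": 0,"claw": 0}
    - {"slide": [-0.05,0,-0.151],"roll": 0,"claw": 0}
    - {"slide": [-0.05,0,-0.151],"roll": 0,"claw": 0}
    - {"slide": [-0.05,0,-0.151],"roll": 0,"claw": 0}

```text
clock: 9.43
tool_pos: [0.5349, 0.0159, 0.174]
eef_rot: [-0.237, 2.101, -2.102]
contact_force: [1.0, -0.3, -1.4]
width: 0.0619
```

```bash
python3 to.py .5357 .0177 .15; python3 - <<'E'
from h import *
z=sense()["tool_pos"][2]-.054
for n in["cup_white"]: print(locate(n,"cup",z=z))
for c in ("top","scene"):
  im=viewer.camera(c); 
  for col,(x,y,zz) in (((255,0,0),(.5357,.0177,.006)),((0,255,0),(*sense()["tool_pos"][:2],z))):
    cv2.polylines(im,[cv2.convexHull(sil(c,PROF["cup"],x,y,zz).astype(np.int32))],True,col,1)
  u,v=proj(c,[[.5357,.0177,.1]])[0].astype(int); cr=im[max(v-70,0):v+70,max(u-70,0):u+70]
  cv2.imwrite(f"pics/{c}2.png",cv2.resize(cr,None,fx=4,fy=4,interpolation=cv2.INTER_NEAREST)[:,:,::-1])
a,b=[cv2.imread(f"pics/{c}2.png") for c in("top","scene")]
cv2.imwrite("pics/both2.png",cv2.resize(np.hstack([a,b]),(800,400)))
E
```

```text
t 9.43 tcp [0.5349 0.0159 0.174 ] f [ 1.  -0.3 -1.4] w 0.0619 q [ 0.35  0.27 -0.53  1.68  0.14  1.23 -1.55]
slide [-0.0011  0.024  -0.0016]
[[-0.975, 0.001, 0.224], [-0.224, -0.001, -0.975], [-0.001, -1.0, 0.001]]
{('scene',): (array([0.5456, 0.016 ]), np.float64(0.0))}
```

View pics/both2.png

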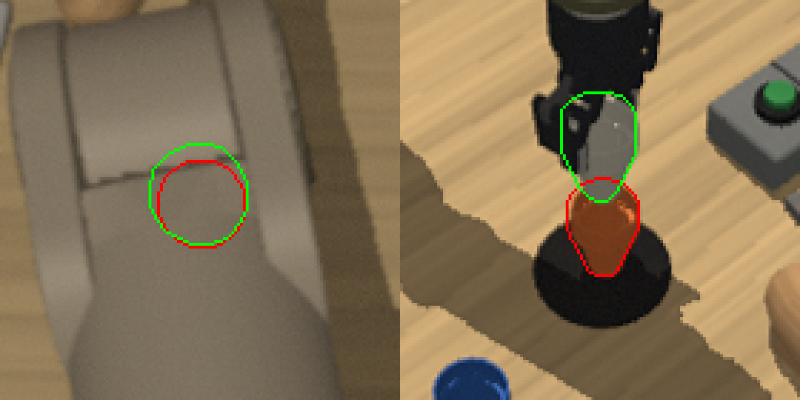

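In the scene crop (right half), the white cup at (605,140) matches the TCP-based outline. It sits straight above the orange cup at (602,230), so I descend.

Emit:
arm_command:
  series:
    - {"slide": [-0.001,0.025,-0.0015],"roll": 0,"claw": 0}
    - {"slide": [-0.001,0.045,-0.0015],"roll": 0,"claw": 0}
    - {"slide": [-0.001,0.065,-0.0015],"roll": 0,"claw": 0}
    - {"slide": [-0.001,0.078,-0.0015],"roll": 0,"claw": 0}
    - {"slide": [-0.001,0.083,-0.0015],"roll": 0,"claw": 0}

```text
clock: 10.35
tool_pos: [0.535, 0.0177, 0.0897]
eef_rot: [-0.239, 2.103, -2.102]
contact_force: [0.0, -0.4, -1.8]
width: 0.0622
```

```bash
python3 to.py .5357 .0177 .089
```

```text
t 10.35 tcp [0.535  0.0177 0.0897] f [ 0.  -0.4 -1.8] w 0.0622 q [ 0.33  0.36 -0.51  1.78  0.2   1.06 -1.6 ]
slide [-0.0006  0.0007  0.0002]
[[-0.975, -0.001, 0.223], [-0.223, 0.0, -0.975], [0.001, -1.0, -0.0]]
```

Emit:
arm_command:
  series:
    - {"slide": [0,0.0015,0],"roll": 0,"claw": 0}
    - {"slide": [0,0.0015,0],"roll": 0,"claw": 1}
    - {"slide": [0,0.0015,0],"roll": 0,"claw": 1}
    - {"slide": [0,-0.03,0],"roll": 0,"claw": 1}
    - {"slide": [0,-0.085,0],"roll": 0,"claw": 1}

```text
clock: 10.98
tool_pos: [0.5341, 0.0179, 0.175]
eef_rot: [-0.242, 2.104, -2.103]
contact_force: [1.0, 0.2, 0.4]
width: 0.0854
```

```bash
python3 to.py .6001 -.1809 .18
```

```text
t 10.97 tcp [0.5341 0.0179 0.175 ] f [1.  0.2 0.4] w 0.0854 q [ 0.35  0.27 -0.53  1.68  0.14  1.23 -1.55]
slide [-0.0198 -0.0053  0.2085]
[[-0.975, -0.004, 0.224], [-0.224, 0.0, -0.975], [0.003, -1.0, -0.001]]
```

Emit:
arm_command:
  series:
    - {"slide": [-0.02,-0.005,0.208],"roll": 0,"claw": 1}
    - {"slide": [-0.02,-0.005,0.208],"roll": 0,"claw": 1}
    - {"slide": [-0.02,0.0,0.208],"roll": 0,"claw": 1}
    - {"slide": [-0.02,0.03,0.208],"roll": 0,"claw": 1}
    - {"slide": [-0.02,0.05,0.208],"roll": 0,"claw": 1}

```text
clock: 11.6
tool_pos: [0.6011, -0.1836, 0.124]
eef_rot: [-0.235, 2.104, -2.105]
contact_force: [0.1, 0.7, 1.0]
width: 0.0853
```

```bash
python3 to.py .6001 -.1809 .055; python3 - <<'E'
from h import *
print(locate("cup_white","cup",z=.034))
im=viewer.camera("scene"); top=viewer.camera("top")
cr=[]
for c,i in(("top",top),("scene",im)):
    u,v=proj(c,[[.5357,.0177,.08]])[0].astype(int); cr.append(cv2.resize(i[v-50:v+50,u-50:u+50],(400,400)))
cv2.imwrite("pics/both3.png",np.hstack(cr)[:,:,::-1])
E
```

```text
t 11.6 tcp [ 0.6011 -0.1836  0.124 ] f [0.1 0.7 1. ] w 0.0853 q [ 0.54  0.49 -0.41  1.49  0.2   1.2  -1.25]
slide [ 0.0003  0.069  -0.0029]
[[-0.976, -0.001, 0.219], [-0.219, -0.001, -0.976], [0.001, -1.0, 0.0]]
{('top',): (array([0.5369, 0.0168]), np.float64(0.0)), ('scene',): (array([0.5292, 0.0243]), np.float64(0.0)), ('top', 'scene'): (array([0.5351, 0.0191]), np.float64(4.03))}
```

View pics/both3.png

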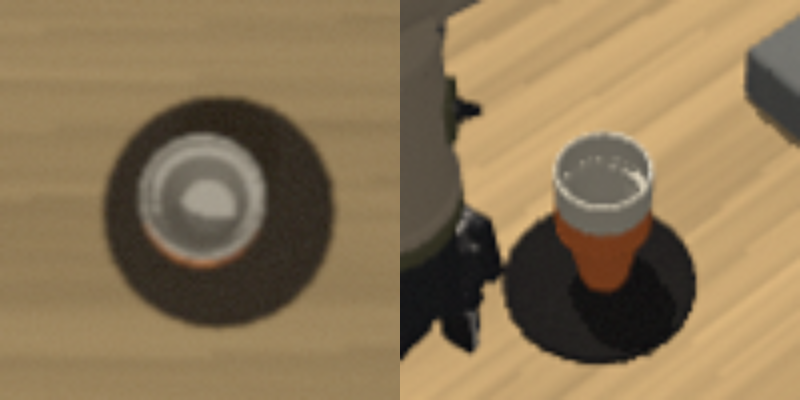

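The white cup is nested square in the orange one, with its collar flush at (603,215). The scene fit is biased only because the white body is hidden. Blue is next.

Emit:
arm_command:
  series:
    - {"slide": [0,0.04,-0.002],"roll": 0,"claw": 1}
    - {"slide": [0,0.069,-0.002],"roll": 0,"claw": 1}
    - {"slide": [0,0.069,-0.002],"roll": 0,"claw": 1}
    - {"slide": [0,0.069,-0.002],"roll": 0,"claw": 0}
    - {"slide": [0,0.069,-0.002],"roll": 0,"claw": 0}

```text
clock: 12.52
tool_pos: [0.6027, -0.1785, 0.0589]
eef_rot: [-0.234, 2.099, -2.102]
contact_force: [-0.7, -0.3, 3.7]
width: 0.0599
```

Emit:
arm_command:
  series:
    - {"slide": [0,0,0],"roll": 0,"claw": 0}
    - {"slide": [0,-0.05,0],"roll": 0,"claw": 0}
    - {"slide": [0,-0.1,0],"roll": 0,"claw": 0}
    - {"slide": [0,-0.15,0],"roll": 0,"claw": 0}
    - {"slide": [0,-0.15,0],"roll": 0,"claw": 0}

```text
clock: 13.15
tool_pos: [0.6036, -0.1785, 0.2125]
eef_rot: [-0.228, 2.094, -2.102]
contact_force: [0.4, -0.2, -0.9]
width: 0.0597
```

```bash
python3 to.py .536 .0176 .20
```

```text
t 13.15 tcp [ 0.6036 -0.1785  0.2125] f [ 0.4 -0.2 -0.9] w 0.0597 q [ 0.54  0.43 -0.42  1.38  0.18  1.36 -1.23]
slide [ 0.022   0.0113 -0.2063]
[[-0.975, 0.01, 0.224], [-0.224, -0.003, -0.975], [-0.009, -1.0, 0.005]]
```

Emit:
arm_command:
  series:
    - {"slide": [0.006,0,-0.06],"roll": 0,"claw": 0}
    - {"slide": [0.012,0,-0.12],"roll": 0,"claw": 0}
    - {"slide": [0.018,0,-0.17],"roll": 0,"claw": 0}
    - {"slide": [0.022,0,-0.206],"roll": 0,"claw": 0}
    - {"slide": [0.022,0,-0.206],"roll": 0,"claw": 0}

```text
clock: 13.78
tool_pos: [0.5321, 0.0215, 0.2063]
eef_rot: [-0.245, 2.099, -2.098]
contact_force: [-0.0, 0.0, -0.8]
width: 0.0599
```

```bash
python3 to.py .536 .0176 .2; python3 - <<'E'
from h import *
s=sense()["tool_pos"]; c="scene"; im=viewer.camera(c)
o=im.copy()
cv2.polylines(o,[cv2.convexHull(sil(c,PROF["cup"],s[0],s[1],s[2]-.056).astype(np.int32))],True,(0,255,0),1)
u,v=proj(c,[[.536,.0176,.13]])[0].astype(int)
f=lambda i:cv2.resize(i[v-60:v+60,u-60:u+60],(400,400),interpolation=cv2.INTER_NEAREST)
cv2.imwrite("pics/both4.png",np.hstack([f(im),f(o)])[:,:,::-1])
E
```

```text
t 13.78 tcp [0.5321 0.0215 0.2063] f [-0.   0.  -0.8] w 0.0599 q [ 0.36  0.24 -0.54  1.64  0.13  1.29 -1.54]
slide [-0.0029  0.0063  0.0047]
[[-0.973, -0.0, 0.23], [-0.23, 0.001, -0.973], [0.0, -1.0, -0.001]]
```

View pics/both4.png

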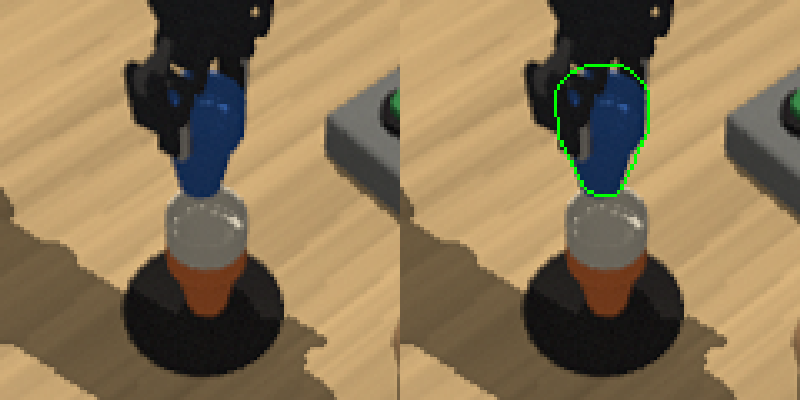

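The blue cup hangs upright over the stack, foot at (202,195) and white rim at (207,200). The grip reads 60 mm instead of 62. I'll settle over the stack and then descend partway.

Emit:
arm_command:
  series:
    - {"slide": [-0.002,0.006,0.003],"roll": 0,"claw": 0}
    - {"slide": [-0.002,0.006,0.003],"roll": 0,"claw": 0}
    - {"slide": [-0.002,0.006,0.003],"roll": 0,"claw": 0}
    - {"slide": [-0.002,0.006,0.003],"roll": 0,"claw": 0}

```text
clock: 14.32
tool_pos: [0.5361, 0.0149, 0.2003]
eef_rot: [-0.238, 2.102, -2.102]
contact_force: [0.4, 0.7, -2.7]
width: 0.0602
```

```bash
python3 to.py .536 .0176 .12; python3 - <<'E'
from h import *
from scipy.optimize import minimize
c="scene"; im=viewer.camera(c); r=viewer.trace(c,"cup_blue")[0]; s=sense()["tool_pos"]
m=r["region"]; print(r["score"],r["extent"])
# right edge per row, bottom: compare with model
def mask(x,y,z):
    o=np.zeros((480,640),np.uint8); cv2.fillConvexPoly(o,cv2.convexHull(np.round(sil(c,PROF["cup"],x,y,z)).astype(np.int32)),1); return o>0
for z in(.054,.057,.06):
    k=mask(s[0],s[1],s[2]-z)
    rows=range(int(r["extent"][1])+2,int(r["extent"][3])+1,4)
    print(z,np.nonzero(k.any(1))[0][[0,-1]],[(v,np.nonzero(m[v])[0].max(),np.nonzero(k[v])[0].max()) for v in rows if m[v].any() and k[v].any()])
E
```

```text
t 14.32 tcp [0.5361 0.0149 0.2003] f [ 0.4  0.7 -2.7] w 0.0602 q [ 0.36  0.25 -0.53  1.64  0.13  1.28 -1.54]
slide [-0.0005  0.0803 -0.0027]
[[-0.975, -0.0, 0.223], [-0.223, 0.0, -0.975], [-0.0, -1.0, -0.0]]
0.85 [312.1, 171.7, 329.7, 215.6]
0.054 [172 211] [(177, np.int64(328), np.int64(331)), (181, np.int64(330), np.int64(332)), (185, np.int64(331), np.int64(332)), (189, np.int64(330), np.int64(332)), (193, np.int64(330), np.int64(332)), (197, np.int64(327), np.int64(330)), (201, np.int64(325), np.int64(328)), (205, np.int64(325), np.int64(326)), (209, np.int64(323), np.int64(324))]
0.057 [173 211] [(177, np.int64(328), np.int64(330)), (181, np.int64(330), np.int64(332)), (185, np.int64(331), np.int64(332)), (189, np.int64(330), np.int64(332)), (193, np.int64(330), np.int64(332)), (197, np.int64(327), np.int64(331)), (201, np.int64(325), np.int64(329)), (205, np.int64(325), np.int64(327)), (209, np.int64(323), np.int64(325))]
0.06 [174 212] [(177, np.int64(328), np.int64(329)), (181, np.int64(330), np.int64(332)), (185, np.int64(331), np.int64(332)), (189, np.int64(330), np.int64(332)), (193, np.int64(330), np.int64(332)), (197, np.int64(327), np.int64(331)), (201, np.int64(325), np.int64(329)), (205, np.int64(325), np.int64(327)), (209, np.int64(323), np.int64(325))]
```

Emit:
arm_command:
  series:
    - {"slide": [-0.003,0.015,-0.001],"roll": 0,"claw": 0}
    - {"slide": [-0.003,0.035,-0.001],"roll": 0,"claw": 0}
    - {"slide": [-0.003,0.055,-0.001],"roll": 0,"claw": 0}
    - {"slide": [-0.003,0.07,-0.001],"roll": 0,"claw": 0}
    - {"slide": [-0.003,0.074,-0.001],"roll": 0,"claw": 0}

```text
clock: 15.05
tool_pos: [0.5381, 0.017, 0.125]
eef_rot: [-0.241, 2.103, -2.102]
contact_force: [-0.7, 0.6, -0.4]
width: 0.06
```

```bash
python3 to.py .5385 .0176 .120
```

```text
t 15.05 tcp [0.5381 0.017  0.125 ] f [-0.7  0.6 -0.4] w 0.06 q [ 0.34  0.32 -0.52  1.73  0.18  1.13 -1.58]
slide [-0.0005  0.005  -0.0005]
[[-0.975, -0.002, 0.224], [-0.224, 0.0, -0.975], [0.002, -1.0, -0.001]]
```

No contact yet. I go the last few millimetres in small steps.

Emit:
arm_command:
  series:
    - {"slide": [0,0.002,0],"roll": 0,"claw": 0}
    - {"slide": [0,0.004,0],"roll": 0,"claw": 0}
    - {"slide": [0,0.004,0],"roll": 0,"claw": 0}

```text
clock: 15.42
tool_pos: [0.539, 0.0168, 0.1227]
eef_rot: [-0.238, 2.102, -2.102]
contact_force: [0.3, 1.6, -0.1]
width: 0.0603
```

```bash
python3 - <<'E'
from h import *
c="scene"; im=viewer.camera(c)
u,v=proj(c,[[.536,.0176,.1]])[0].astype(int)
cv2.imwrite("pics/s5.png",cv2.resize(im[v-50:v+50,u-50:u+50],(500,500),interpolation=cv2.INTER_CUBIC)[:,:,::-1])
E
```

```text
(no output)
```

View pics/s5.png

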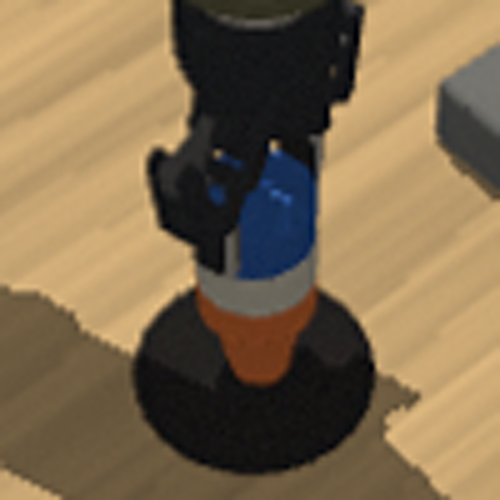

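The blue collar meets the white rim at about (275,275) and their right edges line up (x≈316). I go 1.5 mm lower, release and rise.

Emit:
arm_command:
  series:
    - {"slide": [0,0.0015,0],"roll": 0,"claw": 0}
    - {"slide": [0,0.0015,0],"roll": 0,"claw": 1}
    - {"slide": [0,0.0015,0],"roll": 0,"claw": 1}
    - {"slide": [0,-0.03,0],"roll": 0,"claw": 1}
    - {"slide": [0,-0.09,0],"roll": 0,"claw": 1}

```text
clock: 16.1
tool_pos: [0.537, 0.0162, 0.211]
eef_rot: [-0.244, 2.105, -2.104]
contact_force: [2.2, -1.0, 1.1]
width: 0.0853
```

```bash
python3 to.py .529 .3885 .2
```

```text
t 16.1 tcp [0.537  0.0162 0.211 ] f [ 2.2 -1.   1.1] w 0.0853 q [ 0.36  0.25 -0.53  1.62  0.13  1.31 -1.54]
slide [-0.0755  0.0111 -0.3646]
[[-0.975, -0.006, 0.224], [-0.224, 0.0, -0.975], [0.005, -1.0, -0.001]]
```

Emit:
arm_command:
  series:
    - {"slide": [-0.012,-0.01,-0.06],"roll": 0,"claw": 1}
    - {"slide": [-0.025,-0.01,-0.12],"roll": 0,"claw": 0}
    - {"slide": [-0.037,-0.01,-0.18],"roll": 0,"claw": 0}
    - {"slide": [-0.05,-0.01,-0.24],"roll": 0,"claw": 0}
    - {"slide": [-0.062,-0.01,-0.3],"roll": 0,"claw": 0}

```text
clock: 16.73
tool_pos: [0.5321, 0.3243, 0.2223]
eef_rot: [-0.237, 2.102, -2.103]
contact_force: [1.0, -0.5, 0.6]
width: 0.0121
```

```bash
python3 to.py .529 .3885 .1; python3 - <<'E'
from h import *
print(locate("cup_blue","cup",z=.062)); print(locate("cup_orange","cup",z=.006,cams=("scene",)))
cr=[]
for c in("top","scene"):
    i=viewer.camera(c)
    u,v=proj(c,[[.5357,.0177,.08]])[0].astype(int); cr.append(cv2.resize(i[v-50:v+50,u-50:u+50],(400,400)))
cv2.imwrite("pics/both6.png",np.hstack(cr)[:,:,::-1])
E
```

```text
t 16.73 tcp [0.5321 0.3243 0.2223] f [ 1.  -0.5  0.6] w 0.0121 q [-0.15  0.46 -0.65  1.37  0.28  1.41 -2.13]
slide [-0.0112  0.1223 -0.0633]
[[-0.975, 0.0, 0.223], [-0.223, -0.0, -0.975], [-0.0, -1.0, 0.001]]
{('top',): (array([0.537 , 0.0165]), np.float64(0.0)), ('scene',): (array([0.5291, 0.0236]), np.float64(0.0)), ('top', 'scene'): (array([0.535 , 0.0184]), np.float64(4.0))}
{('scene',): (array([0.551 , 0.0071]), np.float64(0.0))}
```

View pics/both6.png

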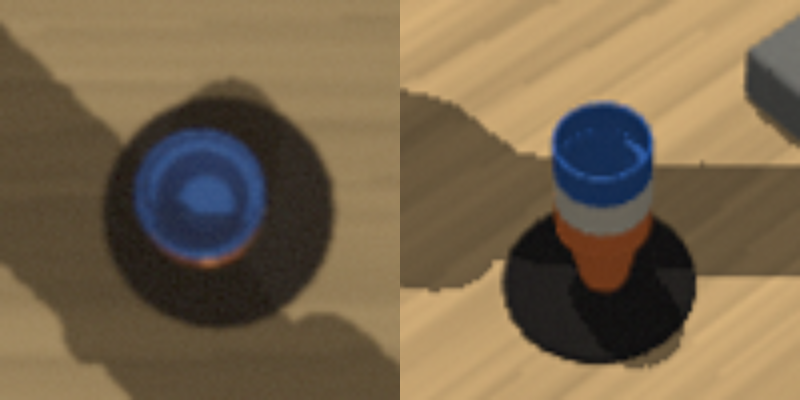

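All three cups are nested squarely: blue (602,150), white (602,215), orange (605,255). Now yellow.

Emit:
arm_command:
  series:
    - {"slide": [-0.011,0,-0.06],"roll": 0,"claw": 0}
    - {"slide": [-0.011,0.05,-0.0635],"roll": 0,"claw": 0}
    - {"slide": [-0.011,0.1,-0.0635],"roll": 0,"claw": 0}
    - {"slide": [-0.011,0.12,-0.0635],"roll": 0,"claw": 0}
    - {"slide": [-0.011,0.12,-0.0635],"roll": 0,"claw": 0}

```text
clock: 17.75
tool_pos: [0.5288, 0.3859, 0.1017]
eef_rot: [-0.238, 2.102, -2.105]
contact_force: [-0.8, -0.4, 0.8]
width: -0.0001
```

```bash
python3 to.py .529 .3885 .06
```

```text
t 17.75 tcp [0.5288 0.3859 0.1017] f [-0.8 -0.4  0.8] w -0.0001 q [-0.26  0.61 -0.62  1.42  0.36  1.22 -2.27]
slide [-0.0009  0.0417 -0.0025]
[[-0.975, -0.001, 0.222], [-0.222, -0.001, -0.975], [0.002, -1.0, 0.001]]
```

Emit:
arm_command:
  series:
    - {"slide": [0,0.025,-0.001],"roll": 0,"claw": 0}
    - {"slide": [0,0.035,-0.001],"roll": 0,"claw": 0}
    - {"slide": [0,0.039,-0.001],"roll": 0,"claw": 0}
    - {"slide": [0,0.041,-0.001],"roll": 0,"claw": 0}
    - {"slide": [0,0.041,-0.001],"roll": 0,"claw": 0}

```text
clock: 18.38
tool_pos: [0.5293, 0.3886, 0.0659]
eef_rot: [-0.234, 2.101, -2.1]
contact_force: [-5.7, -8.3, 20.8]
width: -0.0001
```

```bash
python3 to.py .529 .3885 .06
```

```text
t 18.38 tcp [0.5293 0.3886 0.0659] f [-5.7 -8.3 20.8] w -0.0001 q [-0.27  0.65 -0.61  1.46  0.39  1.16 -2.29]
slide [0.0004 0.0059 0.0001]
[[-0.975, 0.003, 0.223], [-0.223, 0.001, -0.975], [-0.004, -1.0, -0.0]]
```

Emit:
arm_command:
  series:
    - {"slide": [0,0.002,0],"roll": 0,"claw": 0}
    - {"slide": [0,0.002,0],"roll": 0,"claw": 0}
    - {"slide": [0,0.002,0],"roll": 0,"claw": 0}

```text
clock: 18.75
tool_pos: [0.5294, 0.3887, 0.0657]
eef_rot: [-0.233, 2.101, -2.1]
contact_force: [-12.1, -11.6, 31.4]
width: -0.0
```

```bash
python3 - <<'E'
from h import *
z=[]
for i in range(4):
    s=sense(); z.append((*s["tool_pos"].round(4),*s["contact_force"].round(1))); im=viewer.camera("scene")
print(*z,sep="\n")
u,v=proj("scene",[[.527,.33,.06]])[0].astype(int)
cv2.imwrite("pics/s7.png",cv2.resize(im[v-50:v+50,u-60:u+60],(720,600),interpolation=cv2.INTER_CUBIC)[:,:,::-1])
E
```

```text
(np.float64(0.5294), np.float64(0.3887), np.float64(0.0657), np.float64(-12.1), np.float64(-11.6), np.float64(31.4))
(np.float64(0.5294), np.float64(0.3887), np.float64(0.0657), np.float64(-11.6), np.float64(-11.8), np.float64(32.0))
(np.float64(0.5294), np.float64(0.3888), np.float64(0.0657), np.float64(-11.0), np.float64(-11.7), np.float64(32.7))
(np.float64(0.5294), np.float64(0.3888), np.float64(0.0657), np.float64(-10.9), np.float64(-11.2), np.float64(32.2))
```

View pics/s7.png

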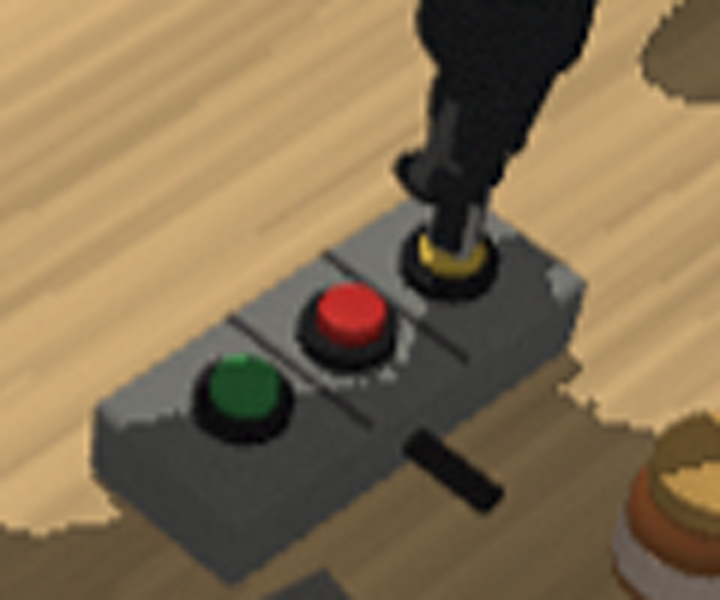

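The fingertip sits on the yellow cap at (455,250), which is sunk well below its neighbours and against a hard stop at 32 N. I release and go to green.

Emit:
arm_command:
  series:
    - {"slide": [0,-0.015,0],"roll": 0,"claw": 0}
    - {"slide": [0,-0.06,0],"roll": 0,"claw": 0}
    - {"slide": [0.01,-0.07,0.045],"roll": 0,"claw": 0}
    - {"slide": [0.02,-0.07,0.095],"roll": 0,"claw": 0}
    - {"slide": [0.033,-0.07,0.136],"roll": 0,"claw": 0}

```text
clock: 19.58
tool_pos: [0.5275, 0.2465, 0.1309]
eef_rot: [-0.234, 2.102, -2.102]
contact_force: [-0.4, 0.9, 0.4]
width: -0.0002
```

Emit:
arm_command:
  series:
    - {"slide": [0,0,0],"roll": 0,"claw": 0}
    - {"slide": [0,0,0],"roll": 0,"claw": 0}

```text
clock: 19.82
tool_pos: [0.5269, 0.2492, 0.1305]
eef_rot: [-0.237, 2.102, -2.1]
contact_force: [1.4, 0.6, 0.5]
width: -0.0
```

```bash
python3 to.py .527 .248 .1
```

```text
t 19.82 tcp [0.5269 0.2492 0.1305] f [1.4 0.6 0.5] w -0.0 q [-0.    0.44 -0.65  1.61  0.28  1.19 -2.05]
slide [0.0002 0.0305 0.0012]
[[-0.975, 0.001, 0.224], [-0.224, 0.001, -0.975], [-0.002, -1.0, -0.001]]
```

Emit:
arm_command:
  series:
    - {"slide": [0,0.04,0],"roll": 0,"claw": 0}
    - {"slide": [0,0.06,0],"roll": 0,"claw": 0}
    - {"slide": [0,0.068,0],"roll": 0,"claw": 0}
    - {"slide": [0,0.071,0],"roll": 0,"claw": 0}
    - {"slide": [0,0.071,0],"roll": 0,"claw": 0}

```text
clock: 20.45
tool_pos: [0.5258, 0.2501, 0.0651]
eef_rot: [-0.239, 2.098, -2.102]
contact_force: [-26.5, -14.8, 62.2]
width: 0.0
```

Emit:
arm_command:
  series:
    - {"slide": [0,0.001,0],"roll": 0,"claw": 0}
    - {"slide": [0,0.002,0],"roll": 0,"claw": 0}
    - {"slide": [0,0.002,0],"roll": 0,"claw": 0}

```text
clock: 20.82
tool_pos: [0.5259, 0.2502, 0.0648]
eef_rot: [-0.238, 2.097, -2.102]
contact_force: [-32.7, -18.6, 76.9]
width: -0.0
```

Hard stop at the same height as yellow, so green is fully in. I retreat.

Emit:
arm_command:
  series:
    - {"slide": [0,-0.02,0],"roll": 0,"claw": 0}
    - {"slide": [0,-0.08,0],"roll": 0,"claw": 0}
    - {"slide": [0,-0.14,0],"roll": 0,"claw": 0}
    - {"slide": [0,-0.16,0],"roll": 0,"claw": 0}
    - {"slide": [0,-0.16,0],"roll": 0,"claw": 0}

```text
clock: 21.45
tool_pos: [0.5272, 0.25, 0.2185]
eef_rot: [-0.236, 2.101, -2.098]
contact_force: [-0.4, -0.1, -0.1]
width: 0.0003
```

Emit:
arm_command:
  series:
    - {"slide": [0,0,0],"roll": 0,"claw": 0}
    - {"slide": [0,0,0],"roll": 0,"claw": 0}
    - {"slide": [0,0,0],"roll": 0,"claw": 0}

```text
clock: 21.82
tool_pos: [0.5262, 0.2482, 0.2153]
eef_rot: [-0.24, 2.102, -2.103]
contact_force: [-0.6, -0.6, -0.1]
width: 0.0001
```

```bash
python3 to.py .5 .2 .2; python3 - <<'E'
from h import *
cv2.imwrite("pics/s8.png",viewer.camera("scene")[:,:,::-1])
E
```

```text
t 21.82 tcp [0.5262 0.2482 0.2153] f [-0.6 -0.6 -0.1] w 0.0001 q [ 0.01  0.37 -0.67  1.49  0.23  1.36 -2.01]
slide [0.0363 0.0153 0.0412]
[[-0.975, -0.002, 0.224], [-0.224, -0.001, -0.975], [0.002, -1.0, 0.0]]
```

View pics/s8.png

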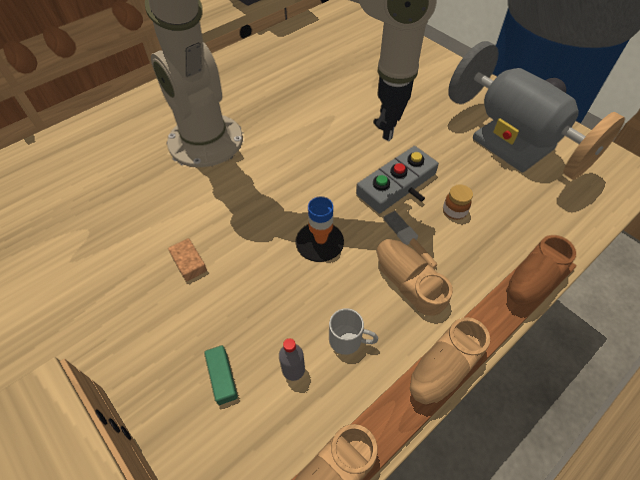

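The stack stands on the mat at (320,220). The buttons at (381,181), (399,171) and (416,158) are all out, the bystanders haven't moved and the arm is clear.

```bash
python3 -c "from rig import order; print(order.job_done())"
```

```text
the job is handed in; nothing more can be done
None
```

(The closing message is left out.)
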